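# Swing out the pot rest, set its length and shut the cam lever

### The arm

A 6-joint arm with a two-finger parallel gripper is mounted at the origin on the work surface. World frame = base frame: x ahead of the robot, y to its left, z up, the work surface at z = 0. Lengths are in mm, angles in rad, forces in N, time in s.
With the tool pointing down it reaches from about 275 to 825 mm from the base axis. Payload 5.2 kg.
Tool frame: the origin (TCP) lies at the very end of the fingers, on their centre line; the grasp point (between the pads) lies 19 mm behind it; z points along the fingers, y is the direction in which the jaws open and shut (so a half turn about z gives the same grasp; the last joint's range is limited). The gripper opens to 93 mm and grips with 3 to 60 N. Pads are 15 mm wide; open, the fingers measure 128 mm over their backs; the gripper's body (75 mm by 188 mm) begins 65 mm behind the grasp point.
Start: joints at [0.914, 0.259, 1.535, -0, 1.348, -0.203], TCP at [241.091, 494.348, 218.653] pointing down, gripper open.
Joint ranges: [-3.14, 3.14], [-0.91, 2.08], [0.19, 2.58], [-1.22, 4.36], [0.22, 2.71], [-3.12, 3.12]. Speed limits (rad/s): [2.57, 2.57, 3.14, 3.14, 3.14, 3.14].

### API

Orientations are given as [roll, pitch, yaw] about the fixed x, y, z axes, in that order (R = Rz(yaw) Ry(pitch) Rx(roll)).
In Python, from bench import robot gives the robot as it stands. The module is installed in compiled form; this text tells all that it offers. Calls block until the motion is done:
- robot.move_ptp(position, orientation): joint-space move of the TCP to a pose.
- robot.move_linear(position, ori=None, speed=150, f_stop=None): straight line of the TCP; ori=None keeps the orientation; speed is the mean speed in mm/s. With f_stop (N) it stops when the force on the tool has changed by that much, and returns True; else False.
- robot.move_j(angles): joint-space move.
- robot.move_gripper(opening): opening from 0.0 (shut) to 1.0 (fully open); the grip force is fixed at half the most; returns when the fingers have stopped.
- robot.sleep(seconds).
- robot.inverse_kinematics(position, orientation): joint angles nearest the present ones, or None.
- robot.get_image(name): name is "side" or "top"; returns a dict with "img" (384x512x3 uint8, blue, green, red), "fovy" (degrees; the focal length in pixels is half the picture's height over the tangent of half this angle, whatever the lens; pixels are square), "cx", "cy" (the principal point, pixels), "k1" (the pictures are not rectified: a ray, as slopes to the right and down, at radius r is drawn at 1 + k1 r^2 times it, then the intrinsics apply), "eye" and "orientation" of the camera in the world. Camera axes: x right, y down, z forward; pixel columns grow to the right and rows downward; lengths in mm; the calibration is good to about 2 mm. A picture is of the moment at which its call begins. There is no depth.
A pose or a line that the arm cannot do raises robot.MotionError and nothing moves.
- robot.hand_in(): hands the job in, once; it reports no verdict.
Readings, each from a call of its own:
- robot.current_t(): time.
- robot.current_qpos(): joint angles.
- robot.current_joint_vel(): joint speeds.
- robot.current_joint_efforts(): joint torques, N m.
- robot.current_tcp_pos(): TCP position.
- robot.current_eef_rot(): TCP orientation.
- robot.current_contact_force(): force on the tool from outside, world axes, zero at the start.
- robot.current_ft_torque(): the same for the moment, N m.
- robot.current_gripper_width(): opening from 0.0 (shut) to 1.0 (fully open).
Only numpy, scipy, OpenCV 4.12 (cv2) and the standard library are available. Lean on these libraries where they do the work, as an engineer would, in place of code of your own. Each camera call takes 0.05 s, during which the arm holds its last target. There are 200 camera calls.

### The job

Swing the folded pot rest out from the end of the walnut shelf until it seats in its end detent, then draw its sprung sliding leg out until the leg's pointer is at the brass index mark. Holding the leg there, and only then, squeeze the cam lever shut against the leg's post, and finish still holding post and lever pinched together with the leg at the mark: do not let go, because the spring would draw the leg back in. Leave the pot, saucer and tweezer where they are.

Things in the scene. Friction and masses are not known exactly. Their poses are not given: they have to be found in the camera images.
- brace_hub (a point): Vertical hinge axis of the brace (horizontal aluminium tube of the swing-out pot rest, 24 mm wide, 20 mm high) on a dark steel bracket at the left end of the low walnut shelf (top 80 mm above the bench). The point is on the axis at the height of the tube's top, 104 mm above the bench. x of this frame points outward along the tube, z up.
- brace_peg (a point): Upright round walnut peg on the tube for swinging the brace: 14 mm diameter, standing 48 mm above the tube's top, 70 mm from the hinge axis. The point lies on the peg's axis, 26 mm above the tube's top. x of its frame is outward along the tube.
- brace (a joint): Swing angle of the brace, rad: 0 folded (tube slanting towards the robot); grows clockwise seen from above to the end stop at 0.9 (tube in line with the shelf's length). Friction is small, but at 0.55 to 0.75 a spring plunger must be overcome with about 3 to 6 N sideways at the peg; past that it is drawn to the stop and stays. Seated means 0.86 or more.
- leg (a joint): How far the sliding leg is drawn out of the tube, in m: 0 fully in (as it starts), at most 0.095. A spring pulls it in with 2 N at 0, growing by 0.5 N per 10 mm; friction 0.6 N. Shutting the cam lever does not by itself stop the spring: the leg goes back in whenever it is let go.
- leg_grip: Upright aluminium post on the sliding leg's head: flat plate 8 mm thick along the leg, 22 mm wide, 50 mm high. Origin at the centre of its foot, on the head's flat top, level with the tube's top. x points outward along the leg (the way it draws out), z up. At leg = 0 it is 170 mm from the hinge axis. One finger can push its inward (-x) face outward; at least 60 mm are free there up to the peg.
- post_mid (a point): On the post's axis, 30 mm above its foot, a good height to hold it.
- lever_pin: Upright round walnut pin on the cam lever's free end, 12 mm diameter, 48 mm high; origin at its foot, 4 mm above the leg head's top. It stands outward (+x) of the post: 50 mm between centres with the lever open, 16 mm shut, never over 4 mm off the post's middle plane. Post and pin measure 60 mm over their outsides open, 26 mm shut.
- pin_mid (a point): On the pin's axis, 26 mm above its foot (30 mm above the head's top, same height as post_mid). Keep fingertips at least 12 mm above the head's top here: the lever's dark steel blade (42 mm long, from the pin to its pivot at 33 mm outward and 42 mm to -y of the post) lies below.
- cam_lever (a joint): Angle of the cam lever on its vertical pivot, rad: 0 fully open, grows as the pin swings towards the post, 0.835 fully shut at its stop (0.74 or more counts as shut). Starts at 0 to 0.2, stays where it is left; moving it takes about 4.5 N at the pin. It rides on the leg: pushing the pin towards the post also pushes the leg inward.
- pointer (a point): Dark steel pointer on the leg's head, a 3 mm wide tab that sticks out 26 mm to +y level with the post's centre, just over the thin steel rule that runs beside the leg. The point is the pointer's tip over the rule's middle. It moves with the leg.
- mark (a point): The brass index clip (6 mm along the rule, 16 mm across, 10 mm high, sticking out from the outer edge of the rule): the point lies on the rule's middle line, at the clip's centre along the rule. The clip stays put along the rule; it stands 35 to 70 mm outward of the pointer at the start. The leg is at the mark when pointer is at this point.
- pot: Round celadon plant pot, 100 mm wide at the rim, 70 mm high, on the shelf; a bystander. Origin at its underside.
- saucer: Aluminium saucer, 100 mm wide, 14 mm high, on the shelf; a bystander. Origin at its underside.
- tweezer: Stainless bonsai tweezer, 190 mm long, lying flat on the bench in front of the shelf; a bystander. Origin at its underside, x along it.

How it is judged:
By the outcome, as a careful person would: the job done as asked, in the order asked, and still so for the second after the job is handed in, while the arm keeps its last pose, push and grip.
It also fails if it takes over 64 s, if anything falls off the work surface, if the arm or the gripper's body presses on something with over 40 N, if the wrist force passes 120 N, or if a joint passes its speed limit or range.

## Working session

There is one attempt and no reset: what is moved stays moved. The work goes in short steps, each a Python script; the robot and the scene stay as the last script left them, time stands still between calls to the robot, and variables do not carry over. Pictures are saved under pics/ and viewed, about 8 in all and at most 12, crops included, and the job is handed in when it is done.

```bash
mkdir -p pics
cat > h.py <<'E'
import numpy as np, cv2
from scipy.spatial.transform import Rotation as R
from bench import robot
def cam(n):
    d=robot.get_image(n); d['f']=d['img'].shape[0]/2/np.tan(np.radians(d['fovy'])/2); 
    o=np.array(d['orientation'],float); d['R']=R.from_euler('xyz',o).as_matrix() if o.size==3 else o; d['eye']=np.array(d['eye'],float)
    d['K']=np.array([[d['f'],0,d['cx']],[0,d['f'],d['cy']],[0,0,1.]]); d['D']=np.array([d['k1'],0,0,0.]); return d
def ray(d,uv):
    p=cv2.undistortPoints(np.array([[uv]],float),d['K'],d['D'])[0,0]
    return d['R']@np.array([p[0],p[1],1.])
def onz(d,uv,z):
    r=ray(d,uv); return d['eye']+r*(z-d['eye'][2])/r[2]
def proj(d,P):
    P=np.atleast_2d(np.array(P,float)); c=(P-d['eye'])@d['R']
    return cv2.projectPoints(c,np.zeros(3),np.zeros(3),d['K'],d['D'])[0][:,0]
def tri(d1,u1,d2,u2):
    a,b=ray(d1,u1),ray(d2,u2); a/=np.linalg.norm(a); b/=np.linalg.norm(b)
    s=np.linalg.lstsq(np.c_[a,-b],d2['eye']-d1['eye'],rcond=None)[0]
    p,q=d1['eye']+s[0]*a,d2['eye']+s[1]*b; return (p+q)/2,np.linalg.norm(p-q)
E
python3 - <<'E'
from h import *
for n in('top','side'):
    d=cam(n); print(n,d['eye'],d['orientation'],d['f'],d['cx'],d['cy'],d['k1'],d['R'][:,2])
    cv2.imwrite(f'pics/{n}0.png',cv2.resize(d['img'],(800,600),interpolation=cv2.INTER_CUBIC)); cv2.imwrite(f'{n}0raw.png',d['img'])
print(robot.current_t(),robot.current_eef_rot(),robot.current_gripper_width())
E
```

```text
top [ 437.24172359 -203.37460302  790.88062257] [-2.99255737 -0.00360155 -1.56691421] 385.1707781749247 255.3753473753439 189.1531036568854 -0.020069473074534185 [ 0.14849689 -0.00298516 -0.98890837]
side [ 496.56957109 -918.99178077  502.10612467] [-2.07089846 -0.01581042 -0.07479889] 366.6729111409534 256.25997785437767 191.8846765202346 0.027434404429158024 [ 0.07313717  0.87451337 -0.47945523]
0.1 [-3.13998252e+00 -3.31525866e-04  2.68781040e+00] 1.0003467985592887
```

View pics/top0.png

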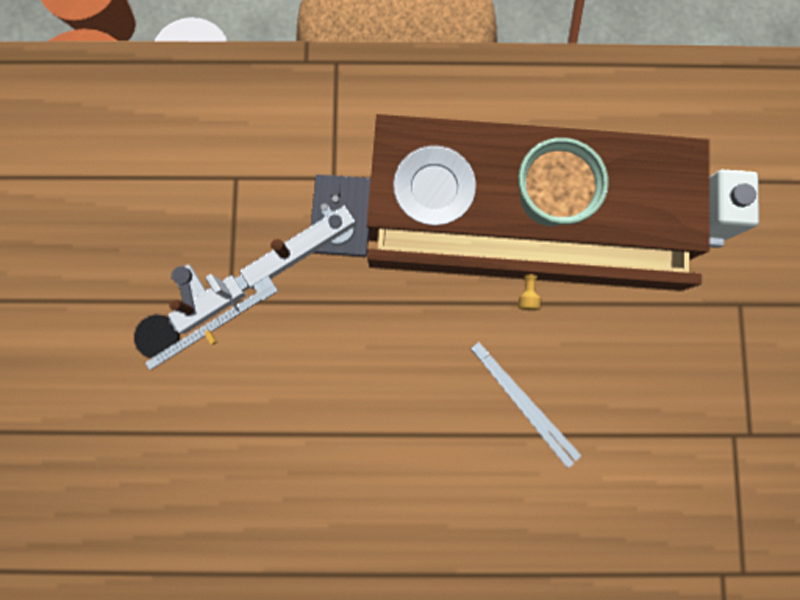

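View pics/side0.png

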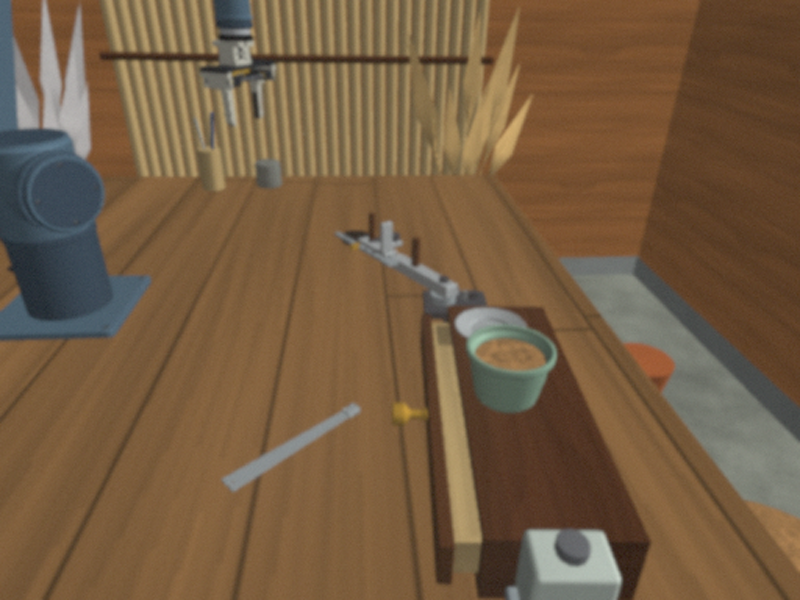

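The top view shows the brace hub near (335,222), peg (280,248), lever pin (180,307), clip (210,340), all in 800x600 pixels. I'll zoom in for precise pixels.

Run:
```python
import cv2
a=cv2.imread('top0raw.png')[105:245,80:250]
cv2.imwrite('pics/topz.png',cv2.resize(a,None,fx=4.4,fy=4.2857,interpolation=cv2.INTER_CUBIC)) if 0 else cv2.imwrite('pics/topz.png',cv2.resize(a,None,fx=4,fy=4,interpolation=cv2.INTER_CUBIC))
b=cv2.imread('side0raw.png')[130:205,205:315]
cv2.imwrite('pics/sidez.png',cv2.resize(b,None,fx=7,fy=7,interpolation=cv2.INTER_CUBIC))
```

```text
(no output)
```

View pics/topz.png

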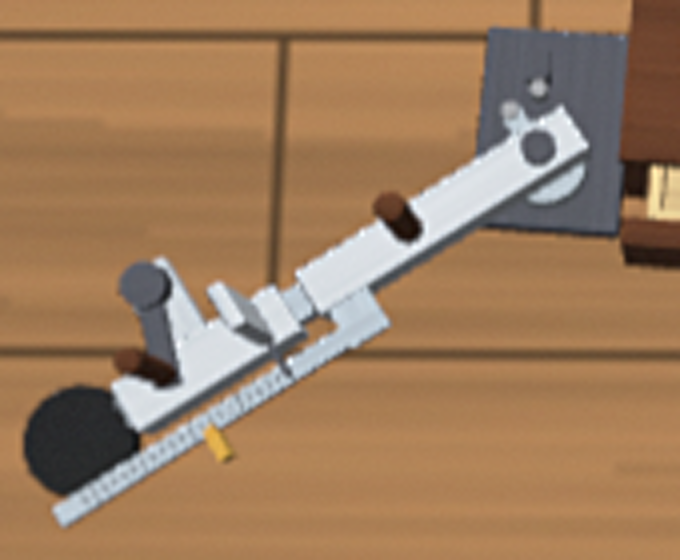

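View pics/sidez.png

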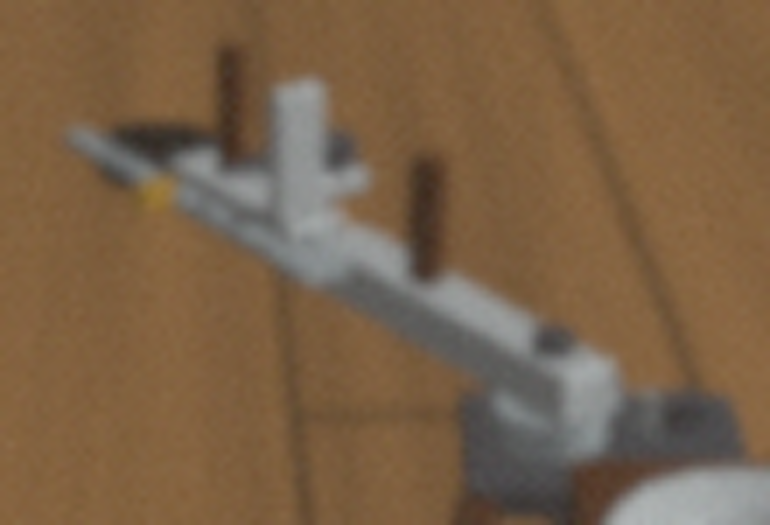

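The top crop shows the hub cap at (539,146), peg foot (410,232)/top (390,206), post top (225,298), pin foot (165,375)/top (125,360), pointer tip (287,370), clip (218,443). The side crop shows post, pin and peg standing upright. Now casting rays.

```bash
cat > m.py <<'E'
from h import *
d=cam('top'); T=lambda x,y:(80+x/4-.375,105+y/4-.375)
s=cam('side'); S=lambda x,y:(205+x/7-.43,130+y/7-.43)
hub=onz(d,T(539,146),110); print('hub',hub)
pegtop=onz(d,T(390,206),152);pegft=onz(d,T(410,232),104);print('peg',pegtop,pegft, np.linalg.norm((pegtop-hub)[:2]))
print('peg tri',tri(d,T(390,206),s,S(430,160)), 'hub tri',tri(d,T(539,146),s,S(553,333)))
post=onz(d,T(224,298),154);print('post',post,np.linalg.norm((post-hub)[:2]))
pin=onz(d,T(125,360),156);print('pin',pin,np.linalg.norm((pin-hub)[:2]))
pinf=onz(d,T(166,376),108);print('pinf',pinf)
for nm,p in(('peg',pegtop),('post',post),('pin',pin)): v=p-hub;print(nm,'az deg',np.degrees(np.arctan2(v[1],v[0])))
a=onz(d,T(62,515),98);b=onz(d,T(385,312),98);v=a-b;print('rule az',np.degrees(np.arctan2(v[1],v[0])))
u=v[:2]/np.linalg.norm(v[:2])
for z in (94,98,104):
  p=onz(d,T(287,370),z);c=onz(d,T(218,443),z);print('ptr,clip',p,c,(c-p)[:2]@u)
# tube edges
e=[onz(d,T(*q),104) for q in((298,273),(560,107),(330,313),(590,147))]
for i in(0,2):
  w=e[i]-e[i+1];print('tube edge az',np.degrees(np.arctan2(w[1],w[0])))
q=[onz(d,(x*.64,y*.64),80) for x,y in((709,140),(376,115))];w=q[1]-q[0];print('shelf az',np.degrees(np.arctan2(w[1],w[0])),q)
E
python3 m.py
```

```text
hub [ 627.63918825 -130.3859525   110.        ]
peg [589.35225696 -72.09008329 152.        ] [588.68130182 -71.76735074 104.        ] 69.74451573158449
peg tri (array([590.03851275, -71.54241698, 149.34380424]), np.float64(0.10476836438279281)) hub tri (array([ 628.12561882, -130.24460697,  108.68209104]), np.float64(0.22717477971563887))
post [549.02347388  -4.05010609 154.        ] 148.79911502938208
pin [522.29569672  35.3675808  156.        ] 196.3962448938647
pinf [521.59409602  34.58270962 108.        ]
peg az deg 123.2956760862921
post az deg 121.8929964038643
pin az deg 122.43771183931072
rule az 123.19795901091405
ptr,clip [526.33757916 -15.75628193  94.        ] [492.84862476  14.13122501  94.        ] 43.3457037817237
ptr,clip [525.82618107 -16.83318558  98.        ] [492.52944871  12.88277114  98.        ] 43.096905336895574
ptr,clip [525.05908393 -18.44854105 104.        ] [492.05068463  11.01009033 104.        ] 42.723707669653486
tube edge az 123.71642214500501
tube edge az 123.766648743538
shelf az 85.93432628834061 [array([ 742.94501494, -593.44315188,   80.        ]), array([ 772.63177991, -175.78284582,   80.        ])]
```

Run:
```python
from h import *
d=cam('top');s=cam('side'); T=lambda x,y:(80+x/4-.375,105+y/4-.375); S=lambda x,y:(205+x/7-.43,130+y/7-.43)
print('post tri',tri(d,T(226,300),s,S(300,83)),'pin tri',tri(d,T(125,360),s,S(231,50)))
hub=np.array([628,-130.3]); az0=np.radians(123.4)
def pose(a,z): return [*(hub+70*np.array([np.cos(a),np.sin(a)])),z],[np.pi,0,a]
robot.move_gripper(0.36)
robot.move_ptp(*pose(az0,215)); robot.move_linear(pose(az0,117)[0],speed=120,f_stop=10)
print(robot.current_tcp_pos(),robot.current_contact_force(),robot.current_t())
for k in range(1,26):
    a=az0-np.radians(2.5*k); p,o=pose(a,117)
    st=robot.move_linear(p,o,speed=50,f_stop=14)
    f=robot.current_contact_force(); print(round(np.degrees(a),1),st,np.round(f,1))
    if st: break
    if k>16 and np.hypot(f[0],f[1])>10: break
print(robot.current_tcp_pos(),robot.current_t())
d=cam('top');cv2.imwrite('top1raw.png',d['img'])
cv2.imwrite('pics/top1.png',cv2.resize(d['img'][80:230,60:250],None,fx=4,fy=4,interpolation=cv2.INTER_CUBIC))
```

```text
post tri (array([547.68458657,  -4.89626729, 153.76241229]), np.float64(1.0470801871100424)) pin tri (array([522.616582  ,  36.93602589, 151.77823004]), np.float64(0.48524179223946196))
[590.05053791 -71.96739579 117.75120138] [0.79956146 0.01255931 0.13282646] 4.7
120.9 False [ 0.1 -0.   0.3]
118.4 False [-0.4  0.3 -0.9]
115.9 False [-0.5 -0.1 -0.7]
113.4 False [-0.1 -0.7  0.4]
110.9 False [-0.1  0.7 -0.2]
108.4 False [-0.3  0.3 -0.4]
105.9 False [-0.2 -1.2  0.1]
103.4 False [ 0.6 -0.5 -0.2]
100.9 False [ 0.  0. -0.]
98.4 False [ 0.8 -0.1  0.1]
95.9 False [-1.1  0.3 -0.5]
93.4 False [-4.8 -2.6  2.6]
90.9 False [-4.2 -2.5  0.9]
88.4 False [-1.6 -1.4 -0.1]
85.9 False [ 0.2  0.  -0. ]
83.4 False [-0.  -0.5 -0. ]
80.9 False [ 0.5  0.2 -0.2]
78.4 False [-0.9  0.7  0.5]
75.9 False [-4.3 -0.1  2.7]
73.4 False [-13.3  -0.8   7.9]
[642.98296008 -62.91397104 116.61429604] 9.7
```

View pics/top1.png

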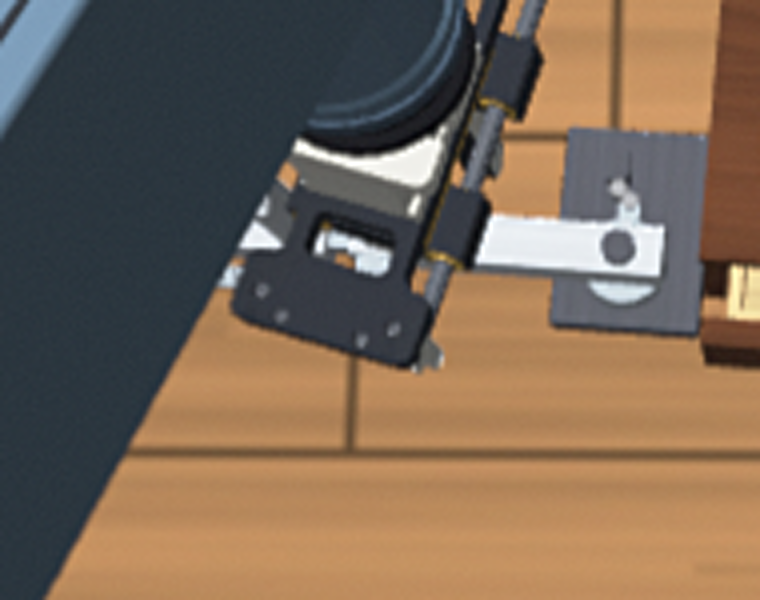

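The tube now lies in line with the shelf, and the forces show the plunger crossing, the pull-in and then a firm stop. I'll back off and take a clear picture.

Run:
```python
from h import *
hub=np.array([628,-130.3])
a=np.radians(81); robot.move_linear([*(hub+70*np.array([np.cos(a),np.sin(a)])),117],[np.pi,0,a],speed=50)
p=robot.current_tcp_pos(); robot.move_linear([p[0],p[1],215],speed=200)
robot.move_ptp([300,330,240],[np.pi,0,2.7]); robot.move_gripper(1.0); print(robot.current_t())
d=cam('top');cv2.imwrite('top2raw.png',d['img']);s=cam('side');cv2.imwrite('side2raw.png',s['img'])
A=cv2.resize(d['img'][95:170,45:235],None,fx=4,fy=4,interpolation=cv2.INTER_CUBIC)
B=cv2.resize(s['img'][125:200,205:395],None,fx=4,fy=4,interpolation=cv2.INTER_CUBIC)
cv2.imwrite('pics/both2.png',np.vstack([A,B[:300]]))
```

```text
13.6667
```

View pics/both2.png

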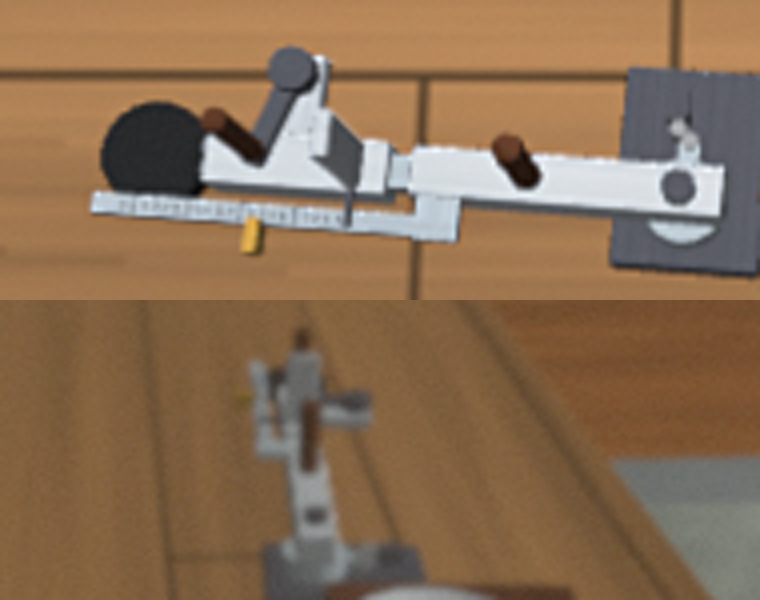

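Top crop (offset 45,95, scale 4): hub (678,187), peg top (507,147), post top near (320,131), pin top (213,120), pointer running (350,190)-(347,226), clip (252,235), rule (92,203)-(460,228).

```bash
cat > m2.py <<'E'
from h import *
d=cam('top');s=cam('side');T=lambda x,y:(45+x/4-.375,95+y/4-.375);S=lambda x,y:(205+x/4-.375,125+(y-300)/4-.375)
hub=onz(d,T(678,187),109)[:2]
def az(v): return np.degrees(np.arctan2(v[1],v[0]))
e=[onz(d,T(*q),104) for q in((412,146),(722,164),(412,193),(722,215))]
print('hub',hub,'tube az',az(e[0]-e[1]),az(e[2]-e[3]))
peg=onz(d,T(507,147),152)[:2];print('peg az',az(peg-hub),np.linalg.norm(peg-hub))
r=[onz(d,T(*q),98) for q in((92,193),(415,217))];print('rule az',az(r[0]-r[1]))
A=np.radians(86.3);u=np.array([np.cos(A),np.sin(A)]);n=np.array([-u[1],u[0]])
def rep(nm,p): v=np.array(p)[:2]-hub;print(nm,np.round(p,1),'along %.1f lat %.1f'%(v@u,v@n))
rep('post top in-edge',onz(d,T(324,133),154)); rep('post foot in',onz(d,T(359,168),104))
rep('post tri',tri(d,T(320,131),s,S(305,354))[0])
rep('pin top',onz(d,T(213,120),156));rep('pin foot',onz(d,T(260,153),108));rep('pin tri',tri(d,T(213,120),s,S(302,335))[0])
for z in(96,100,104):
  rep('ptr',onz(d,T(347.5,215),z));rep('clip',onz(d,T(252,236),z))
E
python3 m2.py
```

```text
hub [ 627.4465627  -129.83211701] tube az 86.79291535640729 86.06315154506103
peg az 85.52557721273087 69.36037631314774
rule az 85.84194053947384
post top in-edge [638.2  17.7 154. ] along 148.0 lat -1.2
post foot in [637.3  18.  104. ] along 148.1 lat -0.3
post tri [639.6  20.  152.5] along 150.3 lat -2.5
pin top [643.2  65.1 156. ] along 195.6 lat -3.2
pin foot [643.1  62.7 108. ] along 193.1 lat -3.2
pin tri [644.8  68.  149.1] along 198.5 lat -4.5
ptr [617.1  24.7  96. ] along 153.6 lat 20.3
clip [607.   68.6  96. ] along 196.7 lat 33.3
ptr [616.1  23.4 100. ] along 152.2 lat 21.2
clip [606.  67. 100.] along 195.1 lat 34.1
ptr [615.   22.1 104. ] along 150.8 lat 22.2
clip [605.   65.5 104. ] along 193.4 lat 35.0
```

Run:
```python
from h import *
d=cam('top');s=cam('side')
def cl(im,x0,x1,y0,y1):
    h=cv2.cvtColor(im,cv2.COLOR_BGR2HSV)[y0:y1,x0:x1]; m=cv2.inRange(h,(18,150,110),(32,255,255))
    n,l,st,c=cv2.connectedComponentsWithStats(m); i=1+np.argmax(st[1:,4]); ys,xs=np.where(l==i); print(st[i],c[i]); return c[i]+[x0,y0]
t0,s0,t2,s2=[cv2.imread(f) for f in('top0raw.png','side0raw.png','top2raw.png','side2raw.png')]
a=cl(t0,80,180,190,245);b=cl(s0,205,260,140,180);print('clip fold',tri(d,a,s,b))
a=cl(t2,45,180,130,170);b=cl(s2,255,275,140,160);print('clip now',tri(d,a,s,b))
T=lambda x,y:(80+x/4-.375,105+y/4-.375);S=lambda x,y:(205+x/7-.43,130+y/7-.43)
print('rule end',tri(d,T(62,516),s,S(75,130)))
```

```text
[52 22  6  8 35] [54.42857143 25.71428571]
[20 17  4  3  8] [21.75  17.875]
clip fold (array([491.62002226,  11.57325313, 100.31862974]), np.float64(0.2339616255954764))
[60 20  5  8 32] [62.21875 23.65625]
[10  8  2  2  3] [10.66666667  8.66666667]
clip now (array([604.47305576,  66.2397792 , 103.83069646]), np.float64(0.9869110881854555))
rule end (array([459.0321641 ,  79.7428642 , 101.96588818]), np.float64(0.5385408904910522))
```

```bash
cat > g.py <<'E'
from h import *
A=np.radians(86.1);u=np.array([np.cos(A),np.sin(A)]);n=np.array([-u[1],u[0]]);hub=np.array([627.5,-130.]);ORI=[np.pi,0,A+np.pi/2]
def P(al,z=118,lat=-1.5): return [*(hub+al*u+lat*n),z]
def al(): return (np.array(robot.current_tcp_pos()[:2])-hub)@u
def F(): f=np.array(robot.current_contact_force()); return np.round([f[:2]@u,f[:2]@n,f[2]],1)
def snap(k):
    d=cam('top');cv2.imwrite(f'top{k}raw.png',d['img']);s=cam('side');cv2.imwrite(f'side{k}raw.png',s['img'])
    a=cv2.resize(d['img'][95:170,45:235],None,fx=4,fy=4,interpolation=cv2.INTER_CUBIC);b=cv2.resize(s['img'][125:200,205:395],None,fx=4,fy=4,interpolation=cv2.INTER_CUBIC)
    cv2.imwrite(f'pics/both{k}.png',np.vstack([a,b]))
E
python3 - <<'E'
from g import *
robot.move_ptp(P(175,230),ORI); robot.move_linear(P(175),speed=150,f_stop=8); print(al(),F(),robot.current_tcp_pos(),robot.current_t())
robot.move_gripper(0.68); print(robot.current_gripper_width(),F())
for a in (178,182,190,200,214): 
    robot.move_linear(P(a),speed=40,f_stop=14); print(a,round(al(),1),F())
print(robot.current_t()); snap(3)
E
```

```text
175.23871815242177 [-0.6 -0.6  0.2] [641.56462822  44.68663391 119.07238447] 16.5
0.6773858141594572 [ 0.2 -0.4 -0.1]
178 177.9 [-2.3 -0.8 -1.8]
182 182.2 [-1.7 -0.5  0.1]
190 190.5 [-1.4 -0.4 -0.5]
200 200.5 [-3.9  0.1 -0.7]
214 214.2 [-3.3 -0.  -1.4]
18.9417
```

View pics/both3.png

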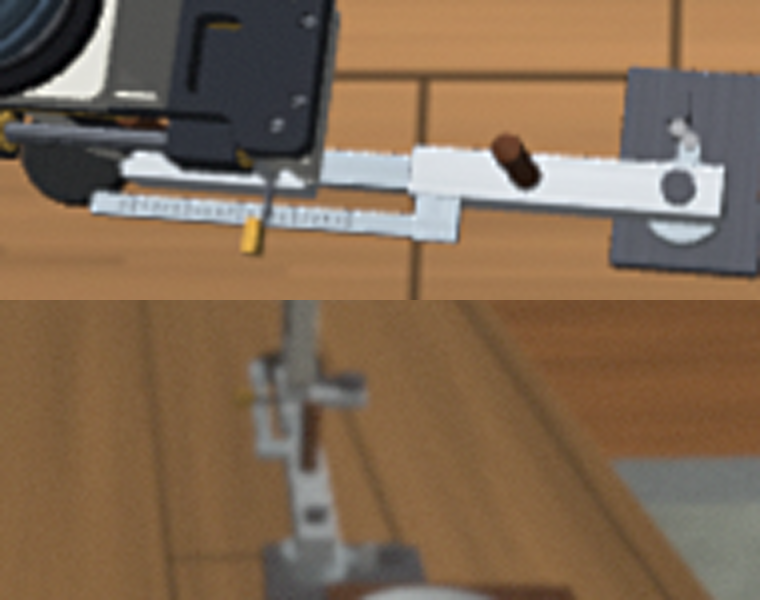

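The pointer is at (266,219) and the clip at (252,236), with both clearly visible beside the gripper. I'll compute the rest of the draw and close it.

Run:
```python
from g import *
d=cam('top');T=lambda x,y:(45+x/4-.375,95+y/4-.375)
g=lambda x,y,z:(onz(d,T(x,y),z)[:2]-hub)@u
print('ptr',g(265.8,220,103),'clip',g(252.3,236,102)); rem=g(252.3,236,102)-g(265.8,220,103); print('rem',rem)
robot.move_linear(P(214+rem),speed=30); print(al(),F(),robot.current_t())
d=cam('top');cv2.imwrite('top4raw.png',d['img'])
cv2.imwrite('pics/z4.png',cv2.resize(d['img'][135:165,85:145],None,fx=12,fy=12,interpolation=cv2.INTER_CUBIC))
```

```text
ptr 188.5231027508877 clip 194.1616924449285
rem 5.638589694040803
219.67195654471922 [-3.5 -0.7 -0.3] 19.4333
```

View pics/z4.png

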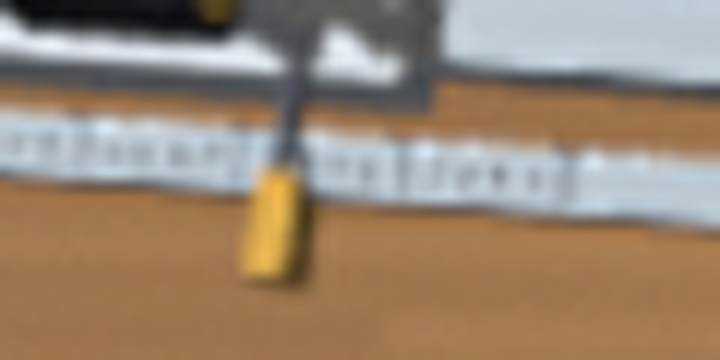

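The pointer is in line with the clip: (288,150) against a clip axis extrapolating to about (278–286,165), within about 1 mm allowing for clip height. Now I'll squeeze in small steps, moving the hand inward so the inner finger stays put.

Run:
```python
from g import *
w=robot.current_gripper_width(); a0=219.65; w0=w; t0=robot.current_t()
cmd=w; 
for k in range(24):
    pw=w; cmd=w-2.0/93
    robot.move_linear(P(a0-(w0-w)*93/2-0.5),speed=20)
    robot.move_gripper(cmd); w=robot.current_gripper_width()
    robot.move_linear(P(a0-(w0-w)*93/2),speed=20)
    print(k,'w %.1f'%(w*93),'inner %.1f'%(al()-w*46.5),F(),round(robot.current_t(),1))
    if pw-w<0.5/93 or w*93<27 or robot.current_t()>46: break
snap(5)
d=cv2.imread('top5raw.png');cv2.imwrite('pics/z5.png',cv2.resize(d[135:165,85:145],None,fx=12,fy=12,interpolation=cv2.INTER_CUBIC))
```

```text
0 w 61.2 inner 188.1 [-5.2 -0.1 -1.4] 20.3
1 w 59.5 inner 188.1 [-3.5 -0.4 -3. ] 21.0
2 w 57.6 inner 188.1 [-3.5  0.3 -1.9] 21.8
3 w 56.0 inner 188.1 [-4.3  0.6 -2.6] 22.6
4 w 54.6 inner 188.1 [-4.2 -1.3 -4.7] 23.3
5 w 52.9 inner 188.1 [-4.3 -2.2 -3.2] 24.1
6 w 51.4 inner 188.1 [-3.7 -1.8 -4.8] 24.9
7 w 50.2 inner 188.0 [-4.4 -1.1 -3.6] 25.6
8 w 48.4 inner 188.2 [-3.5 -1.2 -4.2] 26.4
9 w 46.6 inner 188.2 [-4.2 -1.4 -3.8] 27.1
10 w 45.1 inner 188.1 [-4.3 -0.3 -3.8] 27.9
11 w 43.6 inner 188.1 [-4.3  0.3 -3.5] 28.6
12 w 42.0 inner 188.1 [-3.9 -1.4 -2.7] 29.4
13 w 40.4 inner 188.1 [-4.  -0.3 -3.4] 30.2
14 w 38.8 inner 188.1 [-3.5 -0.3 -3.8] 30.9
15 w 37.0 inner 188.1 [-3.9 -0.7 -4.1] 31.7
16 w 35.7 inner 188.1 [-4.5 -0.3 -3.3] 32.4
17 w 33.9 inner 188.1 [-3.  -0.7 -3.5] 33.2
18 w 32.0 inner 188.1 [-4.2  0.8 -3.6] 34.0
19 w 30.3 inner 188.1 [-4.2  0.5 -2.9] 34.7
20 w 29.1 inner 188.0 [-3.9  1.8 -3.1] 35.5
21 w 27.6 inner 188.1 [-4.2  0.3 -3.4] 36.2
22 w 25.9 inner 188.1 [-3.9 -0.3 -3.5] 37.0
```

View pics/z5.png

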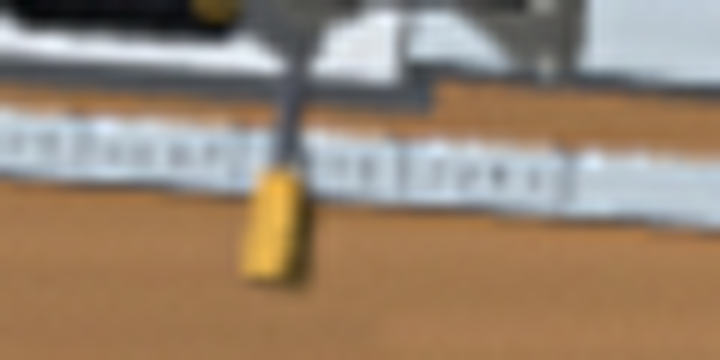

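The pointer hasn't moved from the clip through the squeeze. Next comes a final firm pinch with a small recentre, a check, then hand-in.

Run:
```python
from g import *
w0=robot.current_gripper_width(); a=al()
robot.move_gripper(w0-2/93); w=robot.current_gripper_width(); robot.move_linear(P(a-(w0-w)*46.5),speed=20)
robot.move_gripper(0.1); w=robot.current_gripper_width(); robot.move_linear(P(a-(w0-w)*46.5),speed=20)
robot.sleep(0.5); w=robot.current_gripper_width()
print('w %.2f inner %.2f'%(w*93,al()-w*46.5),F(),robot.current_t()); snap(6)
d=cv2.imread('top6raw.png');z=cv2.resize(d[135:165,85:145],None,fx=12,fy=12,interpolation=cv2.INTER_CUBIC)
b=cv2.resize(cv2.imread('side6raw.png')[125:165,235:315],None,fx=6,fy=6,interpolation=cv2.INTER_CUBIC)
cv2.imwrite('pics/z6.png',np.vstack([z,np.pad(b,((0,0),(0,240),(0,0)))]))
```

```text
w 24.73 inner 187.89 [-2.2 -1.  -4. ] 38.5167
```

View pics/z6.png

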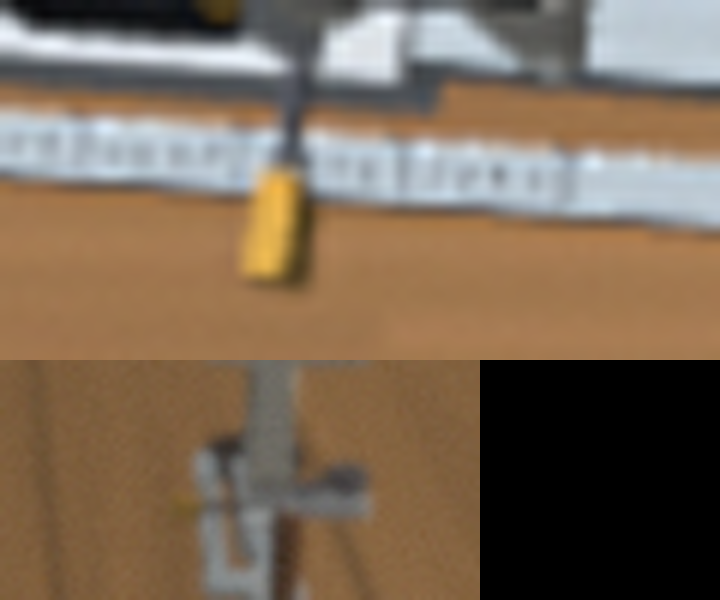

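Run:
```python
from g import *
robot.move_linear(P(al()+0.7),speed=10); robot.sleep(0.4)
w=robot.current_gripper_width();print('w %.2f inner %.2f'%(w*93,al()-w*46.5),F(),robot.current_t()); d=cam('top')
for n in('top4raw.png',):
    a=cv2.imread(n)[140:149,104:114].astype(float).mean(2); b=d['img'][140:149,104:114].astype(float).mean(2)
    print('shift vs step4 px',cv2.phaseCorrelate(a,b), 'brace diff',np.abs(cv2.imread('top2raw.png')[120:150,150:228].astype(float)-d['img'][120:150,150:228]).mean())
robot.hand_in()
```

```text
w 24.94 inner 188.41 [-4.3  0.8 -3.5] 39.2667
shift vs step4 px ((-0.27300104923743884, 0.2554699756893122), 1.0863999985607273) brace diff 2.866809116809117
the job is handed in; nothing more can be done
```

I handed the job in at 39.3 s with the brace swung out, the leg drawn to the mark and the cam lever squeezed shut. The gripper is still pinching post and pin together.

**Brace:** I pushed it round by the peg. The forces showed the plunger being crossed, then the pull-in, then a firm stop at about 13 N. The tube measured 86.1–86.8° against 85.9° for the shelf, and that part of the picture was unchanged at the end.

**Leg:** I pushed the post outward about 42 mm with one finger, until the pointer was in line with the brass clip. I judged this by camera, good to about 1 mm. The clip's exact height above the pointer was my main uncertainty.

**Lever:** I closed the jaws in 2 mm steps while moving the hand inward. The inner finger stayed within 0.1–0.2 mm at each step check; within each step the leg may have moved about 0.5 mm either way. The final full-force pinch stalled at a reading of 24.9 mm. The text gives 26 mm for shut, so I take the lever to be at its stop.

**Last check:** The final pinch let the leg slip in about 0.5 mm, so I nudged it 0.7 mm outward before handing in. The inner finger then read 188.4 mm from the hinge, against 188.1 mm when I set the leg at the mark. The picture showed a shift of about 0.3 pixel, or half a millimetre.

**Disagreements with the text:**
- The post started about 152 mm from the hinge, not 170 mm.
- The brace needed about 0.65 rad to reach its stop, not 0.9.

I went by the measurements in both cases. I never sent the arm near the pot, saucer or tweezer, but I took no separate final picture of them.

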